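Switch on the bath heater under its guard

ROBOT

A 6-joint arm with a two-finger parallel gripper is mounted at the origin on the work surface. World frame = base frame: x ahead of the robot, y to its left, z up, the work surface at z = 0. Lengths are in m, angles in rad, forces in N, time in s.
With the tool pointing down it reaches from about 0.325 to 0.9 m from the base axis. Payload 6.1 kg.
Tool frame: the origin (TCP) lies midway between the tips of the shut fingers; the grasp point (between the pads) lies 19 mm behind it; z points along the fingers, y is the direction in which the jaws open and shut (so a half turn about z gives the same grasp; the last joint's range is limited). The gripper opens to 87 mm and grips with 3 to 60 N. Pads are 19 mm wide; open, the fingers measure 117 mm over their backs; the gripper's body (75 mm by 190 mm) begins 51 mm behind the grasp point.
Start: joints at [-1.326, 0.22, 1.526, -0, 1.395, -0.126], TCP at [0.226, -0.583, 0.223] pointing down, gripper open.
Joint ranges: [-2.98, 2.98], [-0.91, 2.08], [0.09, 2.57], [-1.24, 4.39], [0.2, 2.65], [-2.68, 2.68]. Speed limits (rad/s): [2.57, 2.57, 3.01, 3.14, 3.14, 3.14].

INTERFACE

Orientations are given as a unit quaternion [x, y, z, w].
In Python, from workcell import state, cams, robot, search_frame, silhouettes, place_of gives the robot as it stands.
- The arm moves only by the tool send_rows, never from a script. Its argument "plan" is a list of rows, each an object of numbers: "x", "y", "z": the shift along the tool's x, y, z in cm; "turn": the turn about the tool's z in rad; "grip": the finger opening in cm, from 0 to 8.7. A call has 1 to 10 rows; each row shifts and turns the commanded pose from where the row before left it, along the tool's axes as they then stand; what a row does not reach is not made up. A row lasts 1/10 s, in which the tool goes at most 50 mm and 8.59 degrees, less where a joint would pass 70% of its speed; a pose out of reach is approached as far as the arm can. A call with a gripper value outside its range is refused whole. The fingers move at their own pace and stop on an object; the grip force is fixed at half the most. Time passes only in rows, so rows that do not move let the fingers close. It gives the time, the measured TCP pose, the force and the opening at its end, in the units of the state.
- state(): the state, without advancing time (a new reading comes with each control period).
- cams.capture(name): name is "scene" or "top" or "wrist"; returns (picture, depth): 384x512x3 uint8, red, green, blue; 384x512 float32, m along the optical axis (not along the pixel's ray), 0 where there is no reading.
- cams.camera_params(name): a dict with "fx", "fy", "cx", "cy" (pixels), "rvec" (rotation vector, rad) and "tvec" (3), from world to camera coordinates, as OpenCV has them. Camera axes: x right, y down, z forward; pixel columns grow to the right and rows downward; lengths in m; the calibration is good to about 2 mm. The wrist camera is an equidistant fisheye: a pixel r from the principal point sees the ray r / f radians off the axis. A picture is of the moment at which its call begins: read the wrist's pose just before it. camera_params takes no time and is no camera call; for the wrist camera it gives the pose at the moment of the call.
- robot.sign_off(): hands the job in, once; it reports no verdict.
Trained networks look in the newest picture that a camera, given by its name, has taken for a name from the list of things; names that differ only in an ending like _2 or _b are one class to them, and where a whole thing is asked for, a point or a joint stands for the part that bears it (a point fixed in the world has none). Each returns a list of dicts, best first, with "score" (0 to 1); they miss things now and then, are a little off and sometimes report something else, mostly with a low value. They report only what shows in the picture. A call takes as long as a camera call.
- search_frame(camera, name): "centre" ([x, y, z] in m, in the coordinates of the camera as it stood for that picture, good to about 4 mm: the middle of the surface that is visible of it).
- silhouettes(camera, name): "mask" (384x512 bool, what is visible of it).
- place_of(camera, name): "centre" ([x, y, z] in m, in the coordinates of the camera as it stood for that picture, good to about 4 mm: a listed point, or the origin of a listed thing).
The state is a dict: "t": time; "joint_pos": joint angles; "dq": joint speeds; "effort": joint torques, N m; "ee_pos": TCP position; "tool_rot": TCP orientation; "force": force on the tool from outside, world axes, zero at the start; "ft_torque": the same for the moment, N m; "grip_width": opening from 0.0 (shut) to 1.0 (fully open).
Only numpy, scipy, OpenCV 4.12 (cv2) and the standard library are available. Lean on these libraries where they do the work, as an engineer would, in place of code of your own. Each camera call takes 0.05 s, during which the arm holds its last target.

TASK

Switch on the bath heater: lift the red guard by its front edge with the back of a finger, push the toggle beneath it all the way over towards the guard's hinge while the guard is held up, then draw the finger out so that the guard drops fully shut. Work gently and grasp nothing; leave the blue-guarded pump switch as it is, guard down and toggle on, and do not shift or pick up anything standing on the bench.

Things in the scene. Friction and masses are not known exactly. Their poses are not given: they have to be found in the camera images.
- heater_box: the heater switch box, fixed to the bench: grey, 150 (x) x 130 (y) x 90 mm tall, with a red see-through guard on top. Origin: centre of its underside; x level, from the guard's front edge to its hinge (away from the robot, within 0.3 rad), z up. Hinge ears at x = 45, y = +-46 mm, 104 mm high; two 6 mm rest pins at x = -25, y = +-37 mm, 137 mm high, 68 mm free between them
- heater_guard (a joint): angle of the red guard: 0 shut, grows as its front edge rises, stop at 1.1 rad. A hood 84 mm wide, 45 mm tall, reaching 83 mm forward from its hinge, about 60 g, walls 3 mm, open at the front. Shut, the mouth under its front bar is 48 mm high (90 to 138 mm above the bench). No latch; a light spring and its weight drop it shut when nothing holds it (about 0.5 N at the bar)
- heater_hinge (a point): middle of the red guard's hinge axis (along the box's y), fixed at x = 45, y = 0, z = 98 mm in the box frame
- heater_lip (a point): middle of the freely turning red roller bar, 10 mm thick and 84 mm wide, along the guard's free front edge; moves with the guard; shut, it is at x = -38, y = 0, z = 143 mm in the box frame
- heater_toggle (a joint): angle of the heater toggle under the red guard: 0 = off (leaning 23 deg to the guard's open front), 0.8 = on (leaning 23 deg to the hinge), end stops at both, stays where it is left; about 1 N at the cap moves it. Pivot at x = 10, y = 0, z = 102 mm in the box frame
- heater_cap (a point): centre of the white ball, 14 mm across, at the end of the heater toggle, 28 mm from its pivot: at x = -1 mm (off) or +21 mm (on), z = 128 mm in the box frame
- pump_box: the pump switch box, fixed to the bench: grey, 150 (x) x 130 (y) x 90 mm tall, with a blue see-through guard on top. Origin: centre of its underside; x level, from the guard's front edge to its hinge (away from the robot, within 0.3 rad), z up. Hinge ears at x = 45, y = +-46 mm, 104 mm high; two 6 mm rest pins at x = -25, y = +-37 mm, 137 mm high, 68 mm free between them
- pump_guard (a joint): angle of the blue guard: 0 shut, grows as its front edge rises, stop at 1.1 rad. A hood 84 mm wide, 45 mm tall, reaching 83 mm forward from its hinge, about 60 g, walls 3 mm, open at the front. Shut, the mouth under its front bar is 48 mm high (90 to 138 mm above the bench). No latch; a light spring and its weight drop it shut when nothing holds it (about 0.5 N at the bar)
- pump_hinge (a point): middle of the blue guard's hinge axis (along the box's y), fixed at x = 45, y = 0, z = 98 mm in the box frame
- pump_lip (a point): middle of the freely turning blue roller bar, 10 mm thick and 84 mm wide, along the guard's free front edge; moves with the guard; shut, it is at x = -38, y = 0, z = 143 mm in the box frame
- pump_toggle (a joint): angle of the pump toggle under the blue guard: 0 = off (leaning 23 deg to the guard's open front), 0.8 = on (leaning 23 deg to the hinge), end stops at both, stays where it is left; about 1 N at the cap moves it. Pivot at x = 10, y = 0, z = 102 mm in the box frame
- pump_cap (a point): centre of the white ball, 14 mm across, at the end of the pump toggle, 28 mm from its pivot: at x = -1 mm (off) or +21 mm (on), z = 128 mm in the box frame
- amber_bottle_mid (a point): amber bottle with a white cap, 56 mm across, 130 mm tall, loose, to be left alone; this point at its centre, half-way up
- beaker_mid (a point): glass beaker, 70 mm across, 90 mm tall, loose, to be left alone; this point at its centre, half-way up
- weight_mid (a point): brass balance weight, 40 mm across, 50 mm tall, loose, to be left alone; this point at its centre, half-way up
- jar_mid (a point): white jar with a green lid, 60 mm across, 70 mm tall, loose, to be left alone; this point at its centre, half-way up
- driver_grip (a point): screwdriver lying down, 170 mm long, this point on its handle, loose, to be left alone
- tube_holder_mid (a point): steel ring lying flat, 90 mm across, 14 mm thick, loose, to be left alone; this point at its centre, half-way up

How it is judged:
By the outcome, as a careful person would: the job done as asked, in the order asked, and still so for the second after the job is handed in, with the robot touching nothing.
It also fails if it takes over 40 s, if anything falls off the work surface, if the arm or the gripper's body presses on something with over 40 N, if the wrist force passes 120 N, or if a joint passes its speed limit or range.

## Working session

There is one attempt and no reset: what is moved stays moved. The work goes in short steps, Python scripts to look and compute and a tool call to move; the robot and the scene stay as the last step left them, time stands still between calls to the robot, and variables do not carry over. Pictures are saved under pics/ and viewed, and the job is handed in when it is done.

Besides the shell and the picture viewer there is one more tool, called after "Emit:" as name(argument=value, ...) on one line, values as JSON. send_rows: Moves the arm, as the interface text tells. Its arguments: {"type":"object","properties":{"plan":{"type":"array","items":{"type":"object","properties":{"x":{"type":"number"},"y":{"type":"number"},"z":{"type":"number"},"turn":{"type":"number"},"grip":{"type":"number"}}}}},"required":["plan"]}

```bash
ls; mkdir -p pics
cat > h.py <<'E'
import numpy as np, cv2
from workcell import state,cams,robot,search_frame,silhouettes,place_of
def w(cam,p,P=None):
    P=P or cams.camera_params(cam)
    R=cv2.Rodrigues(np.array(P["rvec"],float))[0]
    return R.T@(np.array(p)-np.array(P["tvec"]).ravel())
def shot(cam,fn):
    im,d=cams.capture(cam); cv2.imwrite("pics/"+fn,cv2.cvtColor(im,cv2.COLOR_RGB2BGR)); return im,d
E
python3 - <<'E'
from h import *
print(state())
for c in("scene","top"):
    shot(c,c+"0.png")
    for n in["heater_box","heater_lip","heater_hinge","heater_cap","pump_box","pump_lip","pump_hinge","amber_bottle_mid","beaker_mid","weight_mid","jar_mid","driver_grip","tube_holder_mid"]:
        r=place_of(c,n)
        print(c,n,[(round(q["score"],2),w(c,q["centre"]).round(4)) for q in r[:2]])
print(state()["t"])
E
```

```text
pics
{'t': 0.0, 'joint_pos': array([-1.32614420e+00,  2.21229236e-01,  1.52762926e+00,  6.90100653e-06,
        1.39467767e+00, -1.26130288e-01]), 'dq': array([ 0.00022698, -0.00020144,  0.00070347, -0.00052301, -0.00255712,
        0.00074227]), 'effort': array([-1.15016115e-03, -4.94604456e+01, -3.87387156e+01,  6.98369136e-02,
        5.71488880e-02, -1.52439479e-04]), 'ee_pos': array([ 0.22629444, -0.58192602,  0.22142571]), 'tool_rot': array([ 9.82863862e-01,  1.84330368e-01, -5.41630436e-05, -9.70254113e-04]), 'force': array([ 0.49734907, -0.09708698,  0.34920707]), 'ft_torque': array([ 0.01590239, -0.03235111, -0.01155898]), 'grip_width': 1.0021746420262745}
scene heater_box [(0.96, array([ 0.5754,  0.175 , -0.0026])), (0.3, array([0.7859, 0.1986, 0.0085]))]
scene heater_lip [(0.58, array([0.5404, 0.1638, 0.144 ]))]
scene heater_hinge [(0.74, array([0.6225, 0.1868, 0.0953]))]
scene heater_cap [(0.52, array([ 0.5818, -0.1726,  0.1425])), (0.34, array([ 0.5807,  0.175 , -0.0007]))]
scene pump_box [(0.87, array([ 0.6193, -0.1681, -0.0022]))]
scene pump_lip [(0.86, array([ 0.5843,
[... 739 characters left out ...]
_box [(0.63, array([ 0.6188, -0.1688, -0.0032]))]
top pump_lip [(0.74, array([ 0.5758, -0.1738,  0.1436])), (0.72, array([ 0.6621, -0.1684,  0.0964]))]
top pump_hinge [(0.66, array([ 0.66  , -0.1711,  0.0956]))]
top amber_bottle_mid [(0.89, array([0.5503, 0.3873, 0.0643]))]
top beaker_mid [(0.64, array([ 0.5921, -0.4169,  0.0456])), (0.59, array([ 0.6632, -0.1665,  0.0959]))]
top weight_mid [(0.67, array([ 0.6604, -0.1678,  0.0933])), (0.45, array([0.3872, 0.0328, 0.0218]))]
top jar_mid [(0.62, array([0.773 , 0.0112, 0.0348]))]
top driver_grip [(0.54, array([ 0.3971, -0.2572,  0.0104])), (0.5, array([0.6197, 0.1838, 0.0933]))]
top tube_holder_mid [(0.92, array([0.7826, 0.1988, 0.0072]))]
1.4
```

View pics/scene0.png

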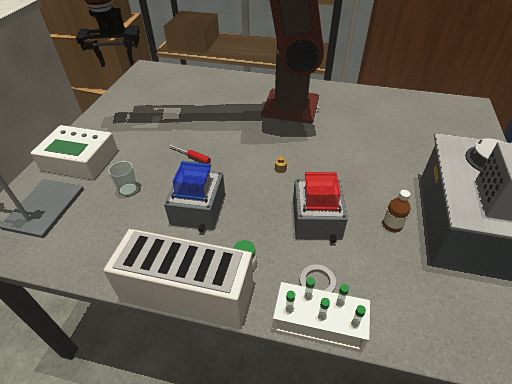

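View pics/top0.png

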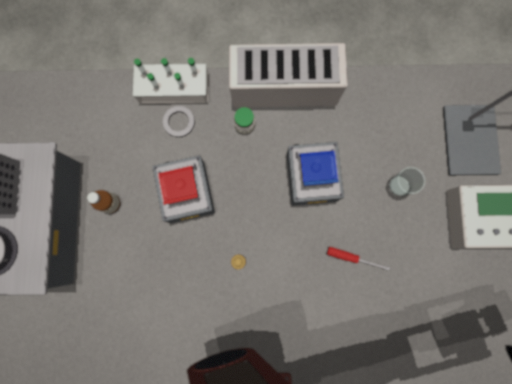

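The top view shows the red-guarded box at about (180,188) px, the blue one at (315,172) and the weight at (238,262). I'll refine the pose of the heater box next.

Run:
```python
from h import *
def cloud(c):
    im,d=cams.capture(c); P=cams.camera_params(c)
    R=cv2.Rodrigues(np.array(P["rvec"],float))[0]
    v,u=np.mgrid[:384,:512]; p=np.stack([(u-P["cx"])/P["fx"]*d,(v-P["cy"])/P["fy"]*d,d],-1)
    return im,d,(p-np.array(P["tvec"]).ravel())@R
for c in("top","scene"):
    im,d,X=cloud(c)
    for n,ctr in(("heater",(.577,.177)),("pump",(.619,-.169))):
        near=(np.hypot(X[...,0]-ctr[0],X[...,1]-ctr[1])<.12)&(d>0)
        top=near&(abs(X[...,2]-.09)<.006)
        r=cv2.minAreaRect(X[top][:,:2].astype(np.float32)*1000)
        hi=near&(X[...,2]>.13)&(X[...,2]<.16)
        r2=cv2.minAreaRect(X[hi][:,:2].astype(np.float32)*1000)
        print(c,n,top.sum(),r,hi.sum(),r2,X[hi][:,2].max(), X[top][:,2].mean())
```

```text
top heater 1678 ((576.40625, 175.0189208984375), (150.38499450683594, 130.01055908203125), 12.55787181854248) 1138 ((574.8060913085938, 174.7996826171875), (82.03773498535156, 84.69181823730469), 12.70849609375) 0.15052836699974353 0.0889347136150032
top pump 1668 ((615.2565307617188, -171.26449584960938), (150.3588409423828, 130.19046020507812), 4.434293270111084) 1138 ((613.6158447265625, -171.30332946777344), (82.03992462158203, 84.55963134765625), 4.297471046447754) 0.149788950416501 0.08909784188606032
scene heater 899 ((582.35205078125, 175.38943481445312), (147.1587677001953, 130.03338623046875), 12.1392183303833) 854 ((578.8853759765625, 174.55517578125), (85.55245971679688, 84.36631774902344), 13.209787368774414) 0.14969120993858184 0.08876185745214854
scene pump 837 ((620.0609130859375, -170.45016479492188), (150.86767578125, 128.88418579101562), 3.81551194190979) 787 ((619.0581665039062, -171.0961151123047), (83.66963958740234, 85.38745880126953), 3.8377556800842285) 0.15024022748996319 0.08910919230945755
```

Emit:
send_rows(plan=[{"turn":-0.14,"grip":0},{"turn":-0.14,"grip":0},{"turn":-0.14,"grip":0},{"turn":-0.14,"grip":0},{"turn":-0.14,"grip":0},{"turn":-0.14,"grip":0},{"turn":-0.14,"grip":0},{"turn":-0.14,"grip":0},{"turn":-0.14,"grip":0},{"turn":-0.14,"grip":0}])

```text
invalid input at $.plan[0]: expected keys x, y, z, turn, grip
```

```bash
cat >> h.py <<'E'
from scipy.spatial.transform import Rotation as Rn
C=np.array([.578,.175]);yaw=np.deg2rad(12.6);e=np.array([np.cos(yaw),np.sin(yaw)]);n=np.array([-e[1],e[0]])
def rep(tx=None,ty=0,tz=None):
    s=state();R=Rn.from_quat(s["tool_rot"]).as_matrix();p=s["ee_pos"]
    b=p[:2]-C
    print("t",round(s["t"],2),"ee",p.round(4),"box xy mm",(1000*b@e).round(1),(1000*b@n).round(1),"ytool yaw",np.rad2deg(np.arctan2(R[1,1],R[0,1])).round(2),"F",s["force"].round(2),"g",round(s["grip_width"],3),"q",s["joint_pos"].round(2))
    if tx is not None:
        t=np.r_[C+e*tx+n*ty,tz]; print("tool cm",(100*R.T@(t-p)).round(2), "zdir",R[:,2].round(3))
E
python3 -c "
from h import *
rep(-.11,0,.2)"
```

```text
t 1.5 ee [ 0.2265 -0.5825  0.2226] box xy mm -508.3 -662.6 ytool yaw -68.75 F [ 0.14 -0.11 -0.01] g 1.001 q [-1.33  0.22  1.53  0.    1.39 -0.13]
tool cm [ 49.34 -59.52   2.25] zdir [ 0. -0. -1.]
```

Emit:
send_rows(plan=[{"x":0,"y":0,"z":0,"turn":-0.14,"grip":0},{"x":0,"y":0,"z":0,"turn":-0.14,"grip":0},{"x":0,"y":0,"z":0,"turn":-0.14,"grip":0},{"x":0,"y":0,"z":0,"turn":-0.14,"grip":0},{"x":0,"y":0,"z":0,"turn":-0.14,"grip":0},{"x":0,"y":0,"z":0,"turn":-0.14,"grip":0},{"x":0,"y":0,"z":0,"turn":-0.14,"grip":0},{"x":0,"y":0,"z":0,"turn":-0.14,"grip":0},{"x":0,"y":0,"z":0,"turn":-0.14,"grip":0},{"x":0,"y":0,"z":0,"turn":-0.14,"grip":0}])

```text
t: 2.5
ee_pos: [0.2265, -0.5825, 0.2225]
tool_rot: [0.631, 0.776, 0.0, 0.0]
force: [0.7, 0.0, 1.0]
grip_width: 0.172
```

```bash
python3 -c "
from h import *
rep(-.12,0,.2)"
```

```text
t 2.5 ee [ 0.2265 -0.5825  0.2225] box xy mm -508.3 -662.6 ytool yaw 11.79 F [0.72 0.01 1.  ] g 0.172 q [-1.33  0.22  1.53  0.    1.39 -1.53]
tool cm [66.8  37.89  2.25] zdir [ 0. -0. -1.]
```

Emit:
send_rows(plan=[{"x":2,"y":1.2,"z":0,"turn":-0.014,"grip":0},{"x":4,"y":2.25,"z":0,"turn":0,"grip":0},{"x":4,"y":2.25,"z":0,"turn":0,"grip":0},{"x":4,"y":2.25,"z":0,"turn":0,"grip":0},{"x":4,"y":2.25,"z":0,"turn":0,"grip":0},{"x":4,"y":2.25,"z":0,"turn":0,"grip":0},{"x":4,"y":2.25,"z":0,"turn":0,"grip":0},{"x":4,"y":2.25,"z":0,"turn":0,"grip":0},{"x":4,"y":2.25,"z":0,"turn":0,"grip":0},{"x":4,"y":2.25,"z":0,"turn":0,"grip":0}])

```text
t: 3.5
ee_pos: [0.3559, -0.1641, 0.2229]
tool_rot: [0.628, 0.778, 0.0, 0.001]
force: [0.7, -0.7, -0.2]
grip_width: 0.004
```

Emit:
send_rows(plan=[{"x":4,"y":2.25,"z":0,"turn":0,"grip":0},{"x":4,"y":2.25,"z":0,"turn":0,"grip":0},{"x":4,"y":2.25,"z":0,"turn":0,"grip":0},{"x":4,"y":2.25,"z":0,"turn":0,"grip":0},{"x":4,"y":2.25,"z":0,"turn":0,"grip":0},{"x":4,"y":2.25,"z":0,"turn":0,"grip":0},{"x":3,"y":1.7,"z":0,"turn":0,"grip":0},{"x":1,"y":0.8,"z":0,"turn":0,"grip":0},{"x":0,"y":0,"z":0,"turn":0,"grip":0}])

```text
t: 4.4
ee_pos: [0.4528, 0.1429, 0.2225]
tool_rot: [0.626, 0.779, -0.0, -0.0]
force: [-0.3, -0.3, -0.0]
grip_width: 0.005
```

Run:
```python
from h import *
rep(-.11,0,.128)
im,d=shot("wrist","w1.png")
r=place_of("wrist","heater_lip");print([(round(q["score"],2),(w("wrist",q["centre"])).round(4)) for q in r[:2]])
shot("scene","s1.png")
```

```text
t 4.4 ee [0.4528 0.1429 0.2225] box xy mm -129.2 -4.0 ytool yaw 12.42 F [-0.3  -0.34 -0.04] g 0.005 q [ 0.14 -0.15  1.9  -0.    1.38 -0.08]
tool cm [0.41 1.92 9.45] zdir [-0. -0. -1.]
[(0.8, array([0.5402, 0.1679, 0.1433]))]
```

Emit:
send_rows(plan=[{"x":0.4,"y":0,"z":1.5,"turn":0,"grip":0},{"x":0,"y":0,"z":3,"turn":0,"grip":0},{"x":0,"y":0,"z":3,"turn":0,"grip":0},{"x":0,"y":0,"z":1.6,"turn":0,"grip":0},{"x":0,"y":0.5,"z":0.5,"turn":0,"grip":0},{"x":0,"y":1.5,"z":0,"turn":0,"grip":0},{"x":0,"y":1.5,"z":0,"turn":0,"grip":0},{"x":0,"y":1,"z":0,"turn":0,"grip":0},{"x":0,"y":0,"z":0,"turn":0,"grip":0}])

```text
t: 5.45
ee_pos: [0.4972, 0.1551, 0.127]
tool_rot: [0.628, 0.778, 0.001, 0.001]
force: [0.7, -0.2, 0.4]
grip_width: 0.003
```

Run:
```python
from h import *
rep(-.06,0,.127)
im,d=shot("wrist","w2.png")
im,d=shot("scene","s2.png")
cv2.imwrite("pics/s2c.png",cv2.resize(cv2.cvtColor(im[140:260,250:400],cv2.COLOR_RGB2BGR),None,fx=5,fy=5,interpolation=cv2.INTER_CUBIC))
```

```text
t 5.45 ee [0.4972 0.1551 0.127 ] box xy mm -83.2 -1.8 ytool yaw 12.21 F [ 0.7  -0.2   0.39] g 0.003 q [ 0.15  0.06  1.89 -0.    1.19 -0.06]
tool cm [0.19 2.32 0.01] zdir [ 0.001  0.    -1.   ]
```

View pics/w2.png

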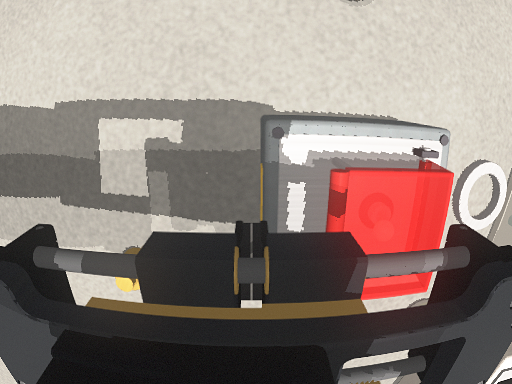

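View pics/s2c.png

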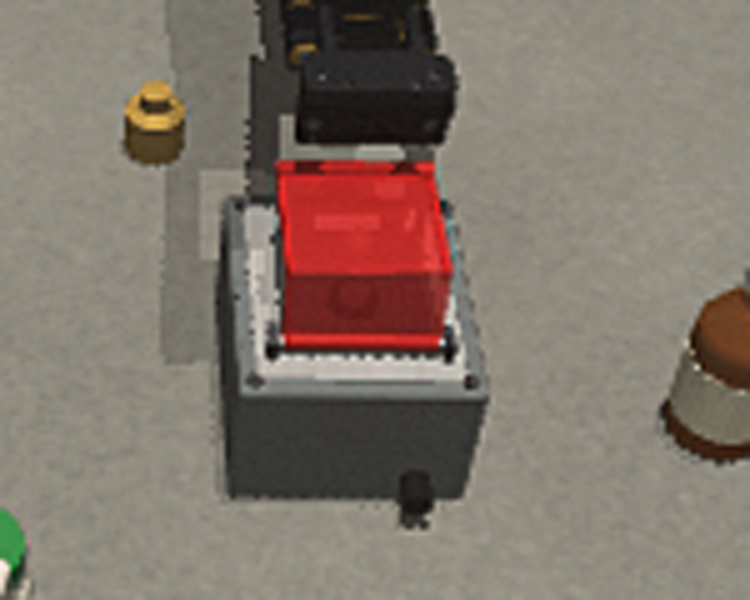

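Emit:
send_rows(plan=[{"x":0.2,"y":1,"z":0,"turn":0,"grip":0},{"x":0,"y":0.8,"z":0,"turn":0,"grip":0},{"x":0,"y":0.5,"z":0,"turn":0,"grip":0},{"x":0,"y":0.5,"z":0,"turn":0,"grip":0},{"x":0,"y":0.5,"z":0,"turn":0,"grip":0},{"x":0,"y":0.5,"z":-0.1,"turn":0,"grip":0},{"x":0,"y":0.5,"z":0,"turn":0,"grip":0},{"x":0,"y":0.5,"z":0,"turn":0,"grip":0},{"x":0,"y":0.4,"z":0,"turn":0,"grip":0},{"x":0,"y":0,"z":0,"turn":0,"grip":0}])

```text
t: 6.55
ee_pos: [0.5467, 0.1684, 0.1276]
tool_rot: [0.628, 0.779, 0.0, 0.0]
force: [-1.5, 0.6, -0.0]
grip_width: 0.005
```

```bash
cat > v.py <<'E'
from h import *
import sys
k=sys.argv[1]
rep(0,0,.128)
im,d=shot("wrist","w%s.png"%k)
im,d=shot("scene","s%s.png"%k)
cv2.imwrite("pics/s%sc.png"%k,cv2.resize(cv2.cvtColor(im[140:260,250:400],cv2.COLOR_RGB2BGR),None,fx=5,fy=5,interpolation=cv2.INTER_CUBIC))
r=place_of("scene","heater_lip")
for q in r[:2]:
    p=w("scene",q["centre"]);b=p[:2]-C;print("lip",round(q["score"],2),(1000*np.r_[b@e,b@n,p[2]]).round(1))
r=place_of("scene","heater_cap")
for q in r[:2]:
    p=w("scene",q["centre"]);b=p[:2]-C;print("cap",round(q["score"],2),(1000*np.r_[b@e,b@n,p[2]]).round(1))
E
python3 v.py 3
```

```text
t 6.55 ee [0.5467 0.1684 0.1276] box xy mm -32.0 0.4 ytool yaw 12.26 F [-1.47  0.57 -0.  ] g 0.005 q [ 0.16  0.18  1.76  0.    1.2  -0.05]
tool cm [-0.02  3.2  -0.04] zdir [ 0.001  0.    -1.   ]
lip 0.64 [-12.2  -4.9 172.6]
cap 0.7 [ -32.9 -346.4   -2.4]
```

View pics/s3c.png

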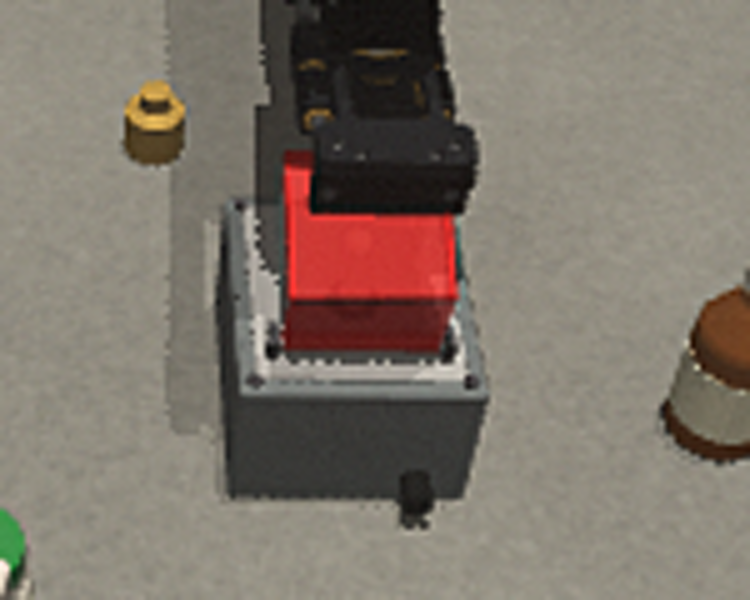

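View pics/w3.png

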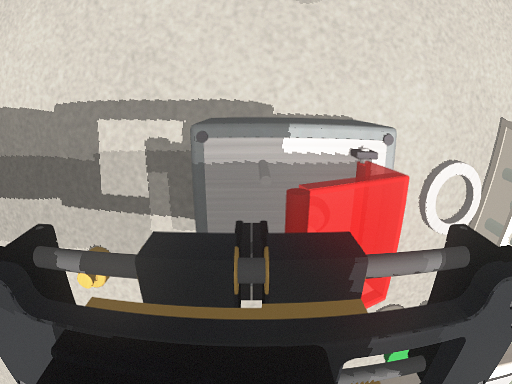

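Emit:
send_rows(plan=[{"x":0,"y":0.4,"z":0,"turn":0,"grip":0},{"x":0,"y":0.4,"z":0,"turn":0,"grip":0},{"x":0,"y":0.4,"z":0,"turn":0,"grip":0},{"x":0,"y":0.4,"z":-0.05,"turn":0,"grip":0},{"x":0,"y":0.4,"z":0,"turn":0,"grip":0},{"x":0,"y":0.2,"z":0,"turn":0,"grip":0},{"x":0,"y":0,"z":0,"turn":0,"grip":0}])

```text
t: 7.45
ee_pos: [0.5679, 0.1731, 0.1281]
tool_rot: [0.628, 0.779, 0.0, 0.0]
force: [-1.8, -0.8, 0.3]
grip_width: 0.003
```

```bash
python3 v.py 4
```

```text
t 7.45 ee [0.5679 0.1731 0.1281] box xy mm -10.3 0.3 ytool yaw 12.26 F [-1.8  -0.82  0.28] g 0.003 q [ 0.16  0.23  1.7   0.    1.21 -0.05]
tool cm [-0.03  1.03  0.01] zdir [ 0.  0. -1.]
lip 0.65 [ 12.5  -1.7 186.2]
cap 0.18 [209.  -19.1   9.3]
```

View pics/s4c.png

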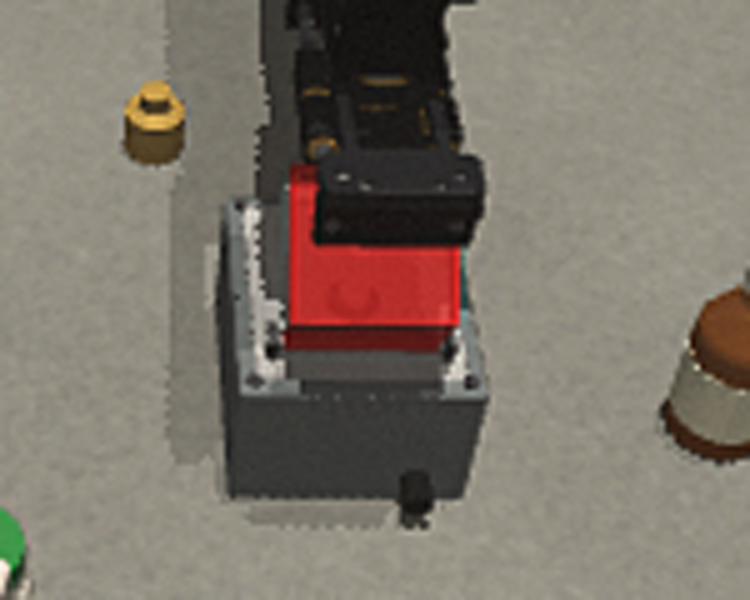

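Emit:
send_rows(plan=[{"x":0,"y":0.3,"z":0,"turn":0,"grip":0},{"x":0,"y":0.3,"z":-0.05,"turn":0,"grip":0},{"x":0,"y":0.2,"z":0,"turn":0,"grip":0},{"x":0,"y":0,"z":0,"turn":0,"grip":0}])

```text
t: 8.05
ee_pos: [0.5759, 0.1748, 0.1287]
tool_rot: [0.628, 0.779, 0.0, 0.0]
force: [-1.4, -0.4, 0.9]
grip_width: 0.005
```

Emit:
send_rows(plan=[{"x":0,"y":0.1,"z":0,"turn":0,"grip":0},{"x":0,"y":0,"z":0,"turn":0,"grip":0}])

```text
t: 8.25
ee_pos: [0.5765, 0.1749, 0.1286]
tool_rot: [0.628, 0.779, 0.0, 0.0]
force: [-1.9, -0.4, 1.1]
grip_width: 0.005
```

```bash
python3 v.py 5
```

```text
t 8.25 ee [0.5765 0.1749 0.1286] box xy mm -1.4 0.2 ytool yaw 12.26 F [-1.89 -0.44  1.1 ] g 0.005 q [ 0.16  0.25  1.67 -0.    1.22 -0.05]
tool cm [-0.02  0.14  0.06] zdir [ 0.  0. -1.]
lip 0.79 [ 22.6  -3.9 191.5]
```

Emit:
send_rows(plan=[{"x":0,"y":0.1,"z":0,"turn":0,"grip":0},{"x":0,"y":0,"z":0,"turn":0,"grip":0}])

```text
t: 8.65
ee_pos: [0.5775, 0.1752, 0.1288]
tool_rot: [0.628, 0.779, 0.0, 0.0]
force: [-2.3, 0.3, 3.1]
grip_width: 0.007
```

Emit:
send_rows(plan=[{"x":0,"y":0.1,"z":0,"turn":0,"grip":0},{"x":0,"y":0,"z":0,"turn":0,"grip":0}])

```text
t: 8.85
ee_pos: [0.5787, 0.1754, 0.129]
tool_rot: [0.628, 0.779, 0.0, 0.0]
force: [-2.1, -0.5, 4.7]
grip_width: 0.003
```

```bash
python3 v.py 6
```

```text
t 8.85 ee [0.5787 0.1754 0.129 ] box xy mm 0.8 0.3 ytool yaw 12.26 F [-2.12 -0.5   4.67] g 0.003 q [ 0.16  0.25  1.67  0.    1.22 -0.05]
tool cm [-0.03 -0.08  0.1 ] zdir [ 0.001  0.    -1.   ]
lip 0.59 [ 16.9 215.6  61.7]
lip 0.56 [ 23.7  -4.7 191. ]
```

View pics/w6.png

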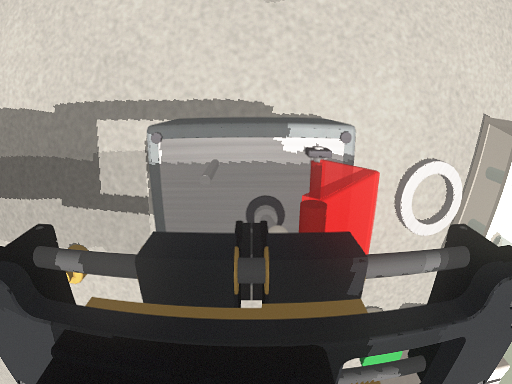

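View pics/s6c.png

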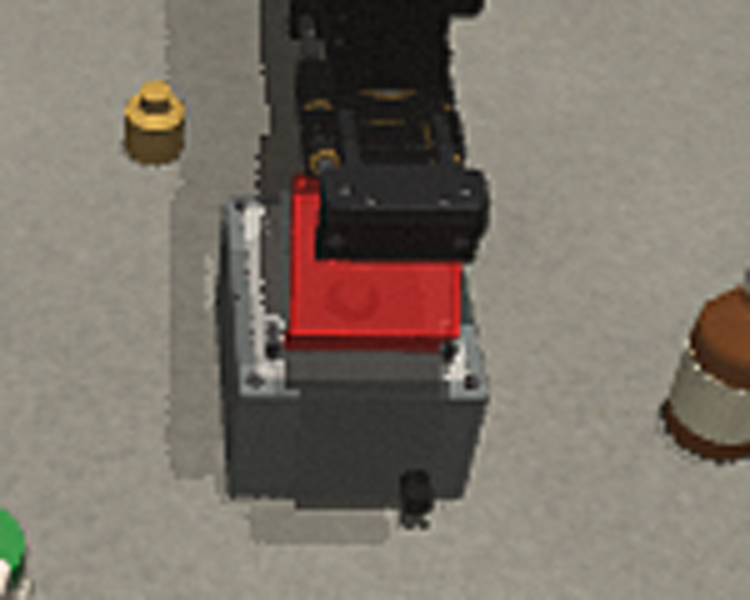

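The wrist view shows the white ball just ahead of the finger, at about (278,230) px. The upward force is therefore most likely the bar touching the gripper body, so I'll raise the tool slightly.

Emit:
send_rows(plan=[{"x":0,"y":0,"z":-0.15,"turn":0,"grip":0},{"x":0,"y":0,"z":0,"turn":0,"grip":0}])

```text
t: 9.25
ee_pos: [0.5783, 0.1753, 0.1297]
tool_rot: [0.628, 0.779, -0.0, -0.0]
force: [-0.5, 0.1, -1.2]
grip_width: 0.003
```

Emit:
send_rows(plan=[{"x":0,"y":0.1,"z":0,"turn":0,"grip":0},{"x":0,"y":0,"z":0,"turn":0,"grip":0}])

```text
t: 9.45
ee_pos: [0.579, 0.1755, 0.1295]
tool_rot: [0.628, 0.779, -0.0, -0.0]
force: [-0.5, -0.1, -0.2]
grip_width: 0.002
```

```bash
python3 v.py 7
python3 - <<'E'
from h import *
im=cv2.imread("pics/w7.png");cv2.imwrite("pics/w7c.png",cv2.resize(im[180:320,200:400],None,fx=4,fy=4,interpolation=cv2.INTER_CUBIC))
E
```

```text
t 9.45 ee [0.579  0.1755 0.1295] box xy mm 1.1 0.3 ytool yaw 12.26 F [-0.51 -0.11 -0.19] g 0.002 q [ 0.16  0.25  1.67  0.    1.22 -0.05]
tool cm [-0.03 -0.11  0.15] zdir [-0.001 -0.    -1.   ]
lip 0.86 [ 24.6  -3.1 189.4]
```

View pics/w7c.png

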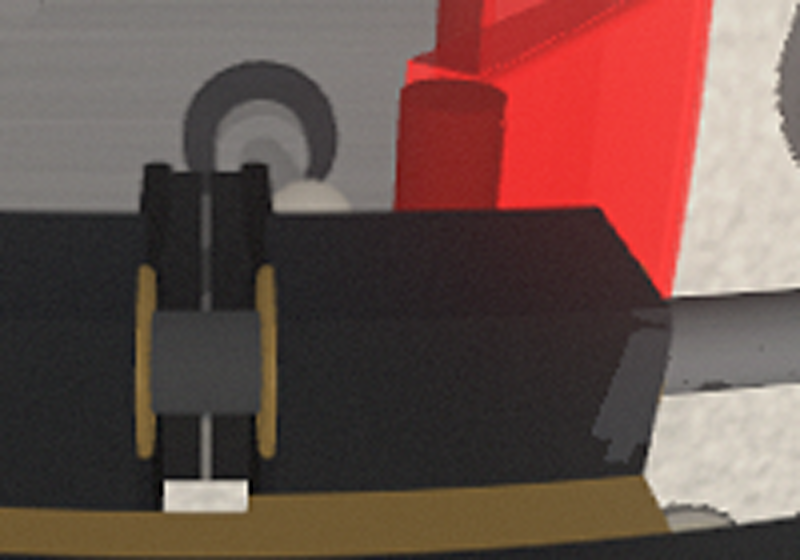

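Run:
```python
from h import *
P=cams.camera_params("wrist");R=cv2.Rodrigues(np.array(P["rvec"],float))[0];c=-R.T@np.array(P["tvec"]).ravel()
def ray(u,v):
    a=np.array([(u-P["cx"])/P["fx"],(v-P["cy"])/P["fy"]]);r=np.hypot(*a)
    return R.T@np.r_[a/r*np.sin(r),np.cos(r)]
def at(u,v,z):
    d=ray(u,v);p=c+d*(z-c[2])/d[2];b=p[:2]-C;return (1000*b@e).round(1),(1000*b@n).round(1)
print(c)
print("ball",at(278,234.3,.128), "left",at(278-9.2,234.3,.128),"right",at(278+9.2,234.3,.128))
print("finger right edge tip",at(200+268/4,180+165/4,.1295),"left",at(200+145/4,180+165/4,.1295))
print("base ring centre",at(200+260/4,180+138/4,.092))
```

```text
[0.56258238 0.25156711 0.29185441]
ball (np.float64(17.4), np.float64(0.8)) left (np.float64(11.8), np.float64(0.8)) right (np.float64(23.1), np.float64(0.7))
finger right edge tip (np.float64(10.5), np.float64(10.1)) left (np.float64(-7.7), np.float64(10.2))
base ring centre (np.float64(11.0), np.float64(-0.3))
```

Emit:
send_rows(plan=[{"x":0,"y":0.1,"z":0,"turn":0,"grip":0},{"x":0,"y":0.1,"z":0,"turn":0,"grip":0},{"x":0,"y":0,"z":0,"turn":0,"grip":0}])

```text
t: 9.95
ee_pos: [0.5814, 0.176, 0.13]
tool_rot: [0.628, 0.779, -0.0, -0.0]
force: [-2.4, -0.9, -0.3]
grip_width: 0.003
```

Emit:
send_rows(plan=[{"x":0,"y":0.1,"z":0,"turn":0,"grip":0},{"x":0,"y":0,"z":0,"turn":0,"grip":0}])

```text
t: 10.15
ee_pos: [0.5824, 0.1762, 0.1301]
tool_rot: [0.628, 0.779, 0.0, 0.0]
force: [-1.6, -0.2, -0.6]
grip_width: 0.005
```

```bash
cat > c.py <<'E'
import sys,cv2
k=sys.argv[1]
im=cv2.imread("pics/w%s.png"%k);cv2.imwrite("pics/w%sc.png"%k,cv2.resize(im[180:320,200:400],None,fx=4,fy=4,interpolation=cv2.INTER_CUBIC))
E
python3 v.py 8; python3 c.py 8
```

```text
t 10.15 ee [0.5824 0.1762 0.1301] box xy mm 4.6 0.2 ytool yaw 12.26 F [-1.61 -0.18 -0.57] g 0.005 q [ 0.16  0.26  1.66  0.    1.22 -0.05]
tool cm [-0.02 -0.46  0.21] zdir [ 0.  0. -1.]
lip 0.57 [ 29.2  -0.7 193.6]
```

View pics/w8c.png

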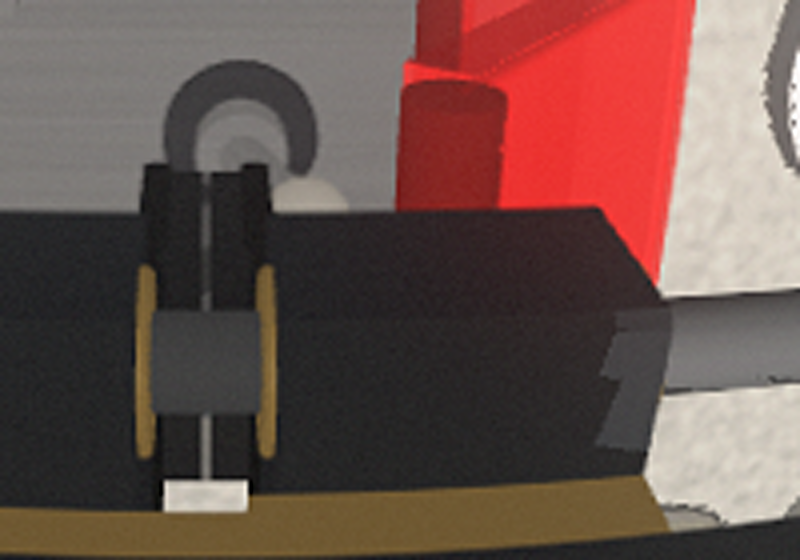

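Emit:
send_rows(plan=[{"x":0,"y":0.1,"z":0,"turn":0,"grip":0},{"x":0,"y":0,"z":0,"turn":0,"grip":0}])

```text
t: 10.55
ee_pos: [0.5834, 0.1764, 0.1302]
tool_rot: [0.628, 0.779, 0.0, 0.0]
force: [-0.9, 0.1, 0.8]
grip_width: 0.002
```

Emit:
send_rows(plan=[{"x":0,"y":0.1,"z":0,"turn":0,"grip":0},{"x":0,"y":0,"z":0,"turn":0,"grip":0}])

```text
t: 10.75
ee_pos: [0.5845, 0.1767, 0.1304]
tool_rot: [0.628, 0.779, 0.0, 0.0]
force: [-0.9, 0.7, 2.6]
grip_width: 0.003
```

```bash
python3 v.py 9; python3 c.py 9
```

```text
t 10.75 ee [0.5845 0.1767 0.1304] box xy mm 6.7 0.2 ytool yaw 12.26 F [-0.93  0.68  2.59] g 0.003 q [ 0.16  0.27  1.65  0.    1.22 -0.05]
tool cm [-0.02 -0.67  0.24] zdir [ 0.001  0.    -1.   ]
lip 0.6 [ 29.   -1.4 191.8]
lip 0.17 [208.  -16.1   7.7]
```

View pics/w9c.png

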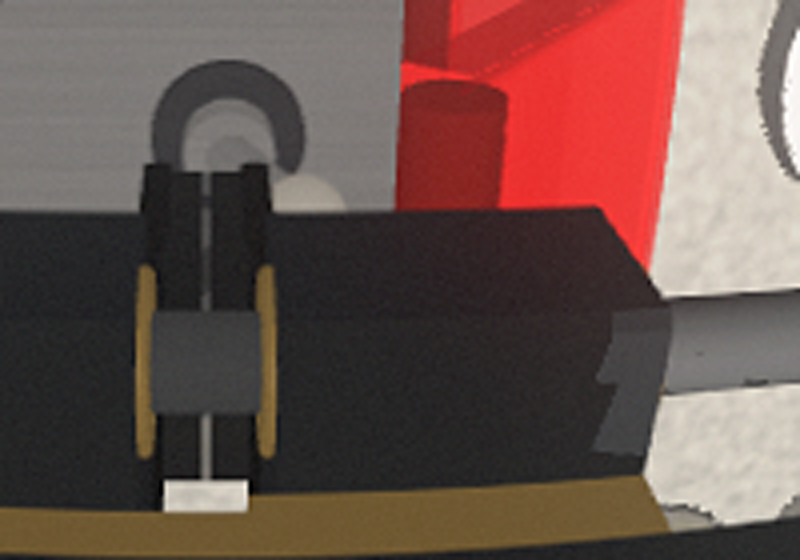

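```bash
cat > ball.py <<'E'
from h import *
from scipy.optimize import least_squares
import sys
P=cams.camera_params("wrist");R=cv2.Rodrigues(np.array(P["rvec"],float))[0];c=-R.T@np.array(P["tvec"]).ravel();t=np.array(P["tvec"]).ravel()
def proj(X):
    X=np.atleast_2d(X)@R.T+t; r=np.arctan2(np.hypot(X[:,0],X[:,1]),X[:,2]);h=np.hypot(X[:,0],X[:,1])
    return np.stack([P["fx"]*r*X[:,0]/h+P["cx"],P["fy"]*r*X[:,1]/h+P["cy"]],1)
def W(bx,by,z): return np.r_[C+e*bx/1000+n*by/1000,z/1000]
im=cv2.imread("pics/w%s.png"%sys.argv[1]); o=cv2.resize(im[180:320,200:400],None,fx=4,fy=4,interpolation=cv2.INTER_CUBIC)
o2=o.copy()
def sil(ctr,r):
    d=ctr-c;d/=np.linalg.norm(d);a=np.cross(d,[0,0,1.]);a/=np.linalg.norm(a);b=np.cross(d,a);th=np.linspace(0,2*np.pi,60)
    return proj(ctr+r*(np.outer(np.cos(th),a)+np.outer(np.sin(th),b)))
dx=float(sys.argv[2]) if len(sys.argv)>2 else 0
for ang,col in((0.8,(0,255,0)),(0.7,(255,255,0)),(0.6,(0,255,255))):
    a=ang-0.4; ctr=W(10+dx+28*np.sin(a),0,102+28*np.cos(a))
    cv2.polylines(o2,[np.int32(((sil(ctr,.007)-[200,180])*4+2))],True,col,1)
th=np.linspace(0,6.283,60)
for rr in(10,14): cv2.polylines(o2,[np.int32((proj(np.array([W(10+dx+rr*np.cos(x),rr*np.sin(x),91) for x in th])-[0,0,0])-[200,180])*4+2)],True,(255,0,255),1)
cv2.imwrite("pics/b%s%s.png"%(sys.argv[1],sys.argv[2] if len(sys.argv)>2 else ""),o2)
E
python3 ball.py 9
```

```text
(no output)
```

View pics/b9.png

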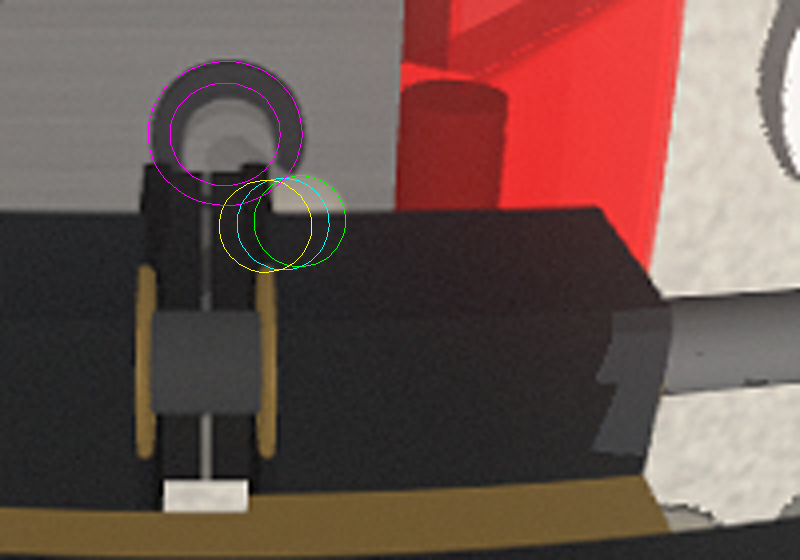

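Emit:
send_rows(plan=[{"x":0,"y":0.1,"z":0,"turn":0,"grip":0},{"x":0,"y":0,"z":0,"turn":0,"grip":0}])

```text
t: 11.15
ee_pos: [0.585, 0.1768, 0.1304]
tool_rot: [0.628, 0.779, -0.0, -0.0]
force: [-4.6, -0.7, 5.5]
grip_width: 0.007
```

```bash
python3 v.py 10; python3 ball.py 10
```

```text
t 11.15 ee [0.585  0.1768 0.1304] box xy mm 7.3 0.2 ytool yaw 12.27 F [-4.59 -0.72  5.47] g 0.007 q [ 0.16  0.27  1.65 -0.    1.23 -0.05]
tool cm [-0.03 -0.73  0.24] zdir [-0. -0. -1.]
lip 0.69 [ 31.7  -1.  196.1]
```

View pics/b10.png

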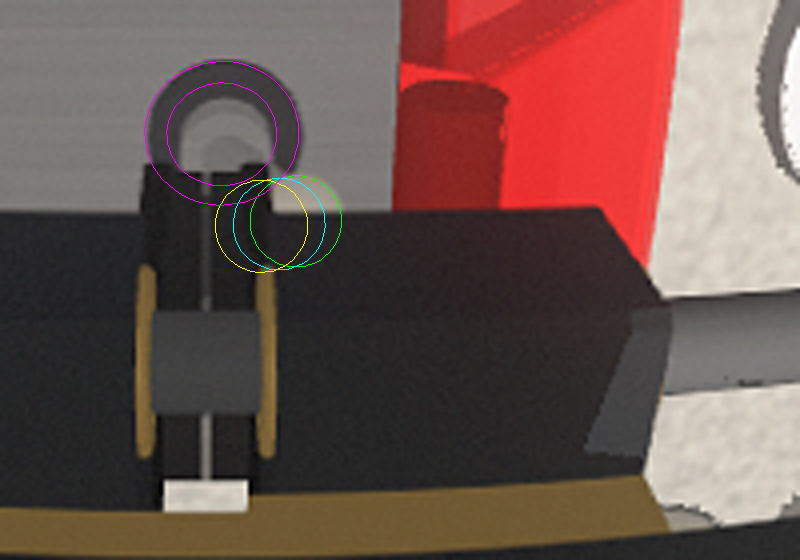

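Emit:
send_rows(plan=[{"x":0,"y":-0.4,"z":0,"turn":0,"grip":0},{"x":0,"y":-0.7,"z":0,"turn":0,"grip":0},{"x":0,"y":-0.8,"z":0,"turn":0,"grip":0},{"x":0,"y":-0.8,"z":0,"turn":0,"grip":0},{"x":0,"y":-0.8,"z":0,"turn":0,"grip":0},{"x":0,"y":-0.8,"z":0,"turn":0,"grip":0},{"x":0,"y":-0.8,"z":0,"turn":0,"grip":0},{"x":0,"y":-0.8,"z":0,"turn":0,"grip":0},{"x":0,"y":-0.8,"z":0,"turn":0,"grip":0},{"x":0,"y":-0.8,"z":0,"turn":0,"grip":0}])

```text
t: 12.35
ee_pos: [0.5114, 0.1608, 0.1302]
tool_rot: [0.628, 0.779, 0.0, 0.0]
force: [-0.2, 0.1, 0.4]
grip_width: 0.001
```

Emit:
send_rows(plan=[{"x":0,"y":-1,"z":0,"turn":0,"grip":0},{"x":0,"y":-2,"z":0,"turn":0,"grip":0},{"x":0,"y":-2,"z":0,"turn":0,"grip":0},{"x":0,"y":-2,"z":0,"turn":0,"grip":0},{"x":0,"y":-0.5,"z":-1,"turn":0,"grip":0},{"x":0,"y":0,"z":-3,"turn":0,"grip":0},{"x":0,"y":0,"z":-3,"turn":0,"grip":0},{"x":0,"y":0,"z":-1,"turn":0,"grip":0},{"x":0,"y":0,"z":0,"turn":0,"grip":0}])

```text
t: 13.25
ee_pos: [0.4403, 0.1452, 0.2125]
tool_rot: [0.628, 0.779, 0.002, 0.002]
force: [1.1, 0.2, -0.9]
grip_width: 0.006
```

```bash
python3 v.py 11
python3 - <<'E'
from h import *
def cloud(c):
    im,d=cams.capture(c); P=cams.camera_params(c)
    R=cv2.Rodrigues(np.array(P["rvec"],float))[0]
    v,u=np.mgrid[:384,:512]; p=np.stack([(u-P["cx"])/P["fx"]*d,(v-P["cy"])/P["fy"]*d,d],-1)
    return im,d,(p-np.array(P["tvec"]).ravel())@R
for c in("scene","top"):
    im,d,X=cloud(c)
    cv2.imwrite("pics/%s_e.png"%c,im[...,::-1])
    for nm,cc in(("heater",(.577,.177)),("pump",(.619,-.169))):
        near=(np.hypot(X[...,0]-cc[0],X[...,1]-cc[1])<.09)&(d>0)
        hi=near&(X[...,2]>.13)&(X[...,2]<.16)
        print(c,nm,hi.sum(),cv2.minAreaRect(X[hi][:,:2].astype(np.float32)*1000),X[near&(X[...,2]<.19)][:,2].max())
    for k in["amber_bottle_mid","beaker_mid","weight_mid","jar_mid","driver_grip","tube_holder_mid"]:
        print(c,k,[(round(q["score"],2),w(c,q["centre"]).round(3)) for q in place_of(c,k)[:1]])
E
```

```text
t 13.25 ee [0.4403 0.1452 0.2125] box xy mm -140.9 1.0 ytool yaw 12.26 F [ 1.07  0.2  -0.9 ] g 0.006 q [ 0.15 -0.17  1.95  0.    1.36 -0.07]
tool cm [-1.000e-02  1.404e+01  8.520e+00] zdir [ 0.005  0.001 -1.   ]
lip 0.77 [-41.4  -2.8 141.1]
lip 0.68 [-0.7  0.9  0.8]
cap 0.26 [-37.3  -4.  145.1]
scene heater 864 ((579.1947021484375, 174.60043334960938), (85.8309097290039, 84.31340789794922), 13.062262535095215) 0.1485425235063353
scene pump 790 ((618.820068359375, -171.13302612304688), (85.57009887695312, 84.89404296875), 4.578494548797607) 0.14987419002550498
scene amber_bottle_mid [(0.85, array([0.547, 0.391, 0.064]))]
scene beaker_mid [(0.77, array([ 0.595, -0.415,  0.049]))]
scene weight_mid [(0.6, array([0.384, 0.03 , 0.024]))]
scene jar_mid [(0.62, array([0.778, 0.016, 0.035]))]
scene driver_grip [(0.58, array([ 0.404, -0.259,  0.007]))]
scene tube_holder_mid [(0.58, array([0.783, 0.198, 0.005]))]
top heater 861 ((574.6116333007812, 174.8655242919922), (82.63642120361328, 84.34172058105469), 12.708991050720215) 0.14969950037275442
top pump 1139 ((613.6097412109375, -171.85240173339844), (81.63475036621094, 85.08406066894531), 4.21291971206665) 0.1497466182119468
top amber_bottle_mid [(0.86, array([0.551, 0.386, 0.062]))]
top beaker_mid [(0.91, array([ 0.592, -0.416,  0.045]))]
top weight_mid [(0.51, array([0.387, 0.032, 0.022]))]
top jar_mid [(0.81, array([0.773, 0.012, 0.034]))]
top driver_grip [(0.7, array([ 0.399, -0.256,  0.009]))]
top tube_holder_mid [(0.91, array([0.781, 0.196, 0.01 ]))]
```

View pics/s11c.png

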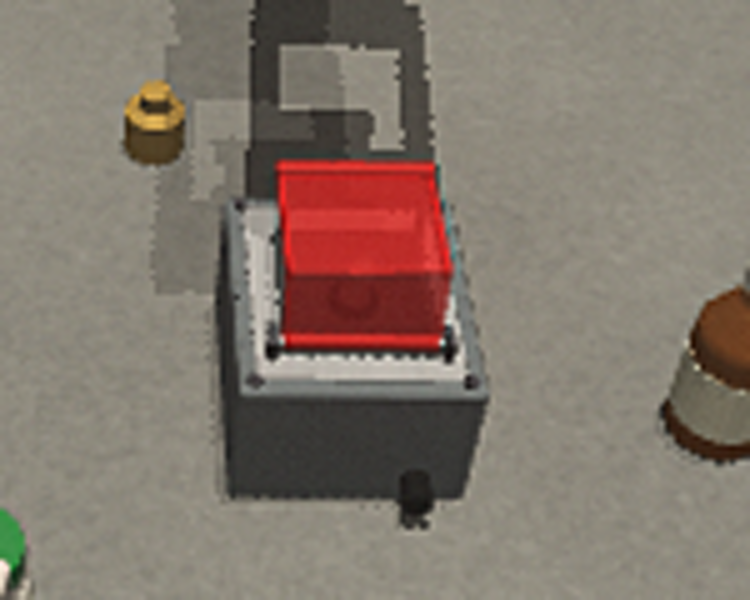

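View pics/w11.png

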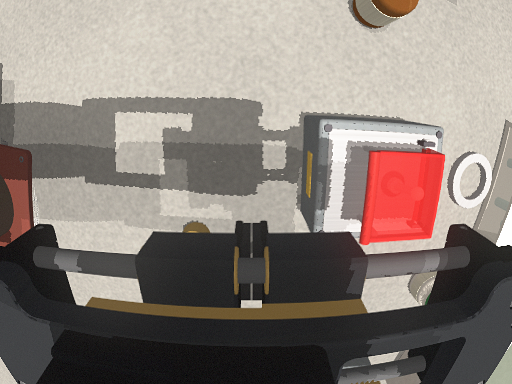

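```bash
sed -i 's/for ang,col in.*/for ang,col in((0.8,(0,255,0)),(0.0,(0,255,255))):/; s/180:320,200:400/130:270,330:480/g; s/\[200,180\]/[330,130]/g' ball.py; python3 ball.py 11
```

```text
(no output)
```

View pics/b11.png

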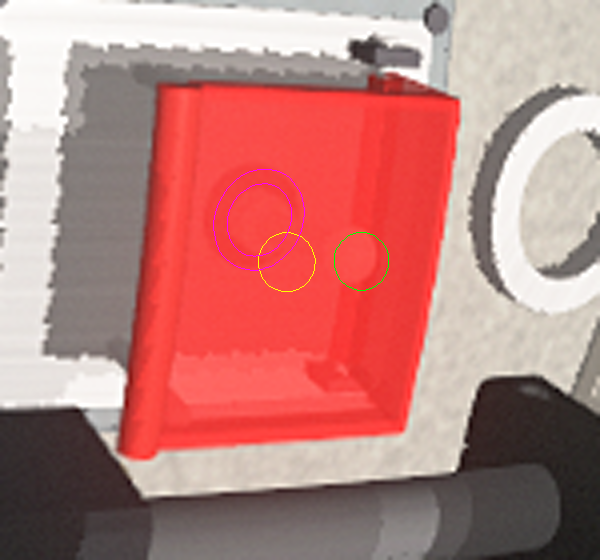

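The overlay puts the ball at the "on" position under the shut guard. The small offset is the same one the base ring shows. I'm handing the job in.

```bash
python3 -c "
from h import *
print(robot.sign_off()); print(state()['t'])"
```

```text
the job is handed in; nothing more can be done
None
the job is handed in; nothing more can be done
```

The heater is switched on and its guard is shut again; I handed the job in at about 13.4 s on the robot's clock.

**What I did:** With the gripper shut, I pushed the back of a finger against the red roller bar until the guard rose to roughly 0.9 rad. The same finger then pushed the toggle over to its hinge-side stop. I drew the finger straight out, the guard fell shut, and I raised the arm clear.

**Last checks:**
- **Toggle:** at the end of the push, the ball in the wrist picture matched the modelled "on" position and the force rose to about 5 N along the push, as it would at the stop. Through the shut guard afterwards, the ball still showed at "on", with a small offset that the fixed base ring also showed.
- **Red guard:** its roof height and outline were back to their starting values within about 1 mm.
- **Pump guard and loose objects:** the blue guard is unchanged, and the loose objects are where they were, within the measuring error of about 5 mm. I did not look at the pump toggle itself, but nothing went near it.

**What was off:**
- **Upward force:** near the end of the push an upward force of up to about 5.5 N appeared. It was probably the bar brushing the underside of the gripper body, or the fingertip riding on the ball. I raised the tool slightly the first time and accepted the last few newtons; this is far below the 40 N limit.
- **Ball detector:** it never reliably found the ball through the guard, so I judged the toggle from the picture overlays and the forces.

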